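# Set the cut-off tool in the anvil

### The job

Draw the cut-off tool, the one with the sharp chisel edge, out of the sloping rack and plug its square shank into the square hole of the anvil: upright, fully home with its shoulder flat on the anvil, and with the cutting edge running across the anvil, square to its length. Let go of it, and leave the two other tools in the rack and everything else on the bench where they are.

Things in the scene. Friction and masses are not known exactly. Their poses are not given: they have to be found in the camera images.
- hot_cut: Steel cut-off tool, 112 mm long, the only one in the rack with a sharp straight chisel edge. Origin: centre of the shoulder's underside; z from shank to edge, y along the edge. Square shoulder 48 mm wide, z 0 to 14 mm; block 30 (x) by 44 (y) mm up to z 42; then a wedge, 44 mm in y, narrowing in x to the 3 mm edge at z 72. End faces y = +-22 mm flat and parallel. 0.75 kg.
- rack: Fixed wooden rack: board 100 x 280 x 30 mm sloping 30 degrees down to its front (-x), with three square through holes 28 mm wide in a row along y, mouths at y = -90, 0, +90, x = 0, z = 95 mm. In each stands a tool square to the board: 30 degrees from vertical, top towards -x, tool origin at the mouth, tool y along the row. Origin: on the bench under the middle hole.
- anvil_hole (a point): Centre of the mouth of the square hole (28 x 28 mm, 50 mm deep, straight through) in the anvil's flat top, near its heel, 140 mm above the bench. z up, x along the anvil towards the horn, y across it; the hole's sides lie along x and y. The flat top reaches 35 mm behind the hole (-x), 165 mm ahead of it and 45 mm to either side.
- anvil: Dark steel anvil fixed to the bench, 318 mm long, 90 mm wide, 140 mm high, with a pointed horn at its +x end and a heel at -x. Origin: on the bench, straight below the hole; axes as for the hole.
- fuller: Bystander in the rack: steel hardy tool with a rounded ridge (36 x 36 mm block, top 58 mm above the shoulder's underside). Origin and axes as for the cut-off tool; the same shank, shoulder 44 mm.
- cone: Bystander in the rack: steel hardy tool with an upright blunt cone, top 68 mm above the shoulder's underside. Origin and axes as for the cut-off tool; the same shank, shoulder 44 mm.
- hammer: Bystander: hammer with a wooden handle, 280 mm long, lying on the bench along its x axis (head at +x), up to 26 mm high. Origin: on the bench, below the middle of its length.
- flux_jar: Bystander: grey jar with a steel cap, 72 mm across, 100 mm high. Origin: centre of its underside.
- wire_brush: Bystander: brush with a wooden handle, 200 mm long, lying on the bench. Origin: on the bench, below the middle of its length.
- tongs: Bystander: smith's tongs, 365 mm long, lying closed on the bench along their x axis. Origin: on the bench, near the middle of their length.
- hot_cut_tip (a point): Centre of the end of the cut-off tool's shank, 40 mm below its origin along its z axis. The shank is square, 25 x 25 mm, sides along x and y; its last 10 mm taper to 18 mm.
Mind the look-alikes: they are no part of the job. Leave any blue or yellow look-alike of the hot_cut alone.

How it is judged:
On the way:
1. the cut-off tool has been drawn out of the rack and raised above the anvil's top (height (world z) of hot_cut_tip above 0.135 m), for 0.05 s.
At the end, for the whole second after the job is handed in: The cut-off tool stands in the anvil's hole, released and at rest: its shoulder within 4 mm of the anvil's top, its axis within 5 mm of the hole's and within 0.08 rad of vertical, its cutting edge within 0.25 rad of straight across the anvil (either way round) (horizontal distance between hot_cut and anvil_hole below 0.005 m and z of hot_cut in the frame of anvil_hole between -0.004 and 0.004 m and angle between hot_cut's own z axis and vertical below 0.08 rad and angle between the y axis of hot_cut and the y axis of anvil_hole, either way round below 0.25 rad and linear speed of hot_cut below 0.02 m/s and contact force between the fingers and hot_cut below 0.1 N); the robot touches nothing.
It fails at once if one of the two other hardy tools is shifted by more than 20 mm (distance of any of fuller, cone from where it was at the start of the episode above 0.02 m).
It fails at once if another thing on the bench (hammer, jar, brush, tongs) is shifted by more than 30 mm (distance of any of hammer, flux_jar, wire_brush, tongs from where it was at the start of the episode above 0.03 m).
It also fails if it takes over 45 s, if anything falls off the work surface, if the arm or the gripper's body presses on something with over 40 N, if the wrist force passes 120 N, or if a joint passes its speed limit or range.

### The arm

A 7-joint arm with a two-finger parallel gripper is mounted at the origin on the work surface. World frame = base frame: x ahead of the robot, y to its left, z up, the work surface at z = 0. Lengths are in m, angles in rad, forces in N, time in s.
With the tool pointing down it reaches from about 0.4 to 0.925 m from the base axis. Payload 5.6 kg.
Tool frame: the origin (TCP) lies between the finger pads, 19 mm behind the fingertips; this is the grasp point; z points along the fingers, y is the line along which they close (so a half turn about z gives the same grasp; the last joint's range is limited). The gripper opens to 85 mm and grips with 20 to 120 N. Pads are 22 mm wide; open, the fingers measure 114 mm over their backs; the gripper's body (76 mm by 85 mm) begins 54 mm behind the grasp point. The pads swing forward as they close: fully open they stand 13 mm farther back than shut.
Start: joints at [-1.374, 0.468, -0.012, 1.603, 0.006, 1.071, -0.056], TCP at [0.154, 0.631, 0.25] pointing down, gripper open.
Joint ranges: [-2.53, 2.53], [-0.31, 2.02], [-1.57, 1.55], [0.28, 2.44], [-1.29, 4.43], [0.15, 1.84], [-2.92, 2.92]. Speed limits (rad/s): [2.57, 2.57, 3.14, 3.14, 3.14, 3.14, 3.14].

### API

Orientations are given as a unit quaternion [w, x, y, z].
In Python, from station import status, eyes, env gives the robot as it stands.
- The arm moves only by the tool move_arm, never from a script. Its argument "motion" is a list of rows, each an object with "grip": the opening, from 0 (shut) to 1 (fully open); "delta_pos": the shift along the tool's x, y, z normalised to -1 to 1, where 1 is 250 mm, a list of three; "turn": the turn about the tool's z normalised to -1 to 1, where 1 is pi/2 rad. In form: [{"grip": grip, "delta_pos": [tx, ty, tz], "turn": turn}, ...]. A call has 1 to 20 rows; each row is the pose to reach, as a shift and turn from the pose commanded when the call began, along the tool's axes at that moment; what a row does not reach only later rows make up. A row lasts 1/12 s, in which the tool goes at most 41.7 mm and 7.16 degrees, less where a joint would pass 70% of its speed; a pose out of reach is approached as far as the arm can. A call with a number of a shift or a turn outside -1 to 1 is refused whole. A call with a gripper value outside its range is refused whole. The fingers move at their own pace and stop on an object; "grip_force" is the grip in N (left out, the last holds). Time passes only in rows, so rows that repeat a pose let the fingers close. It gives the time, the measured TCP pose, the force, the opening and the grip force at its end, in the units of the state.
- status.read_state(): the state, without advancing time (a new reading comes with each control period).
- eyes.camera(name): name is "scene" or "top" or "wrist"; returns (picture, depth): 400x640x3 uint8, red, green, blue; 400x640 float32, m along the optical axis (not along the pixel's ray), 0 where there is no reading.
- eyes.camera_model(name): a dict with "vertical_fov" (degrees; the focal length in pixels is half the picture's height over the tangent of half this angle, whatever the lens; pixels are square), "cx", "cy" (the principal point, pixels), "D" ([k1, k2, p1, p2, k3] as OpenCV has them; the pictures are not rectified), "origin" and "rotation" of the camera in the world. Camera axes: x right, y down, z forward; pixel columns grow to the right and rows downward; lengths in m; the calibration is good to about 2 mm. A picture is of the moment at which its call begins: read the wrist's pose just before it. camera_model takes no time and is no camera call; for the wrist camera it gives the pose at the moment of the call.
- env.job_done(): hands the job in; it is judged then, once.
The state is a dict: "clock": time; "joint_pos": joint angles; "qvel": joint speeds; "effort": joint torques, N m; "ee_pos": TCP position; "tool_rot": TCP orientation; "ft_force": force on the tool from outside, world axes, zero at the start; "wrist_torque": the same for the moment, N m; "gripper_width": finger opening in m; "gripper_force": force on a finger pad.
Only numpy, scipy, OpenCV 4.12 (cv2) and the standard library are available. Lean on these libraries where they do the work, as an engineer would, in place of code of your own. Each camera call takes 0.05 s, during which the arm holds its last target. There are 200 camera calls.

## Working session

There is one attempt and no reset: what is moved stays moved. The work goes in short steps, Python scripts to look and compute and a tool call to move; the robot and the scene stay as the last step left them, time stands still between calls to the robot, and variables do not carry over. Pictures are saved under pics/ and viewed, at most 10 in all, crops included, and the job is handed in when it is done.

Besides the shell and the picture viewer there is one more tool, called after "Emit:" as a command line: name --argument value ..., lists and objects as JSON in quotes. move_arm: Moves the arm, as the interface text tells. Its arguments: {"type":"object","properties":{"motion":{"type":"array"},"grip_force":{"type":"number"}},"required":["motion"]}

```bash
mkdir -p pics; ls
cat > h.py <<'E'
import numpy as np, cv2
from station import status, eyes, env
def cam(n, f=None):
    m=eyes.camera_model(n); p,d=eyes.camera(n)
    if f: cv2.imwrite('pics/'+f, p[:,:,::-1])
    return p,d,m
def xyz(m,d,u,v,z=None):
    f=200/np.tan(np.radians(m['vertical_fov'])/2)
    K=np.array([[f,0,m['cx']],[0,f,m['cy']],[0,0,1]])
    uv=np.stack([np.ravel(u),np.ravel(v)],-1).astype(float)
    n=cv2.undistortPoints(uv[:,None],K,np.array(m['D'],float))[:,0]
    dd=d[np.ravel(v).astype(int),np.ravel(u).astype(int)]
    P=np.c_[n*dd[:,None],dd]
    return P@np.array(m['rotation']).T+np.array(m['origin'])
E
python3 - <<'E'
from h import *
for n in('scene','top','wrist'):
    p,d,m=cam(n,n+'.png'); print(n,m['origin'],m['vertical_fov'],np.round(m['rotation'],3).tolist())
    np.savez(n+'.npz',p=p,d=d,m=m)
s=status.read_state(); print({k:np.round(v,4).tolist() for k,v in s.items()})
E
```

```text
pics
scene [0.97172735 0.36708918 1.09017384] 50.59747510547624 [-0.115, 0.427, 0.865, -0.237]
top [ 0.401312   -0.02779477  1.17185157] 49.86012353404716 [-0.054, 0.708, -0.703, 0.038]
wrist [0.08571966 0.64781806 0.37473473] 69.5295312781177 [0.112, 0.779, 0.611, 0.087]
{'clock': 0.15, 'joint_pos': [-1.374, 0.4682, -0.0116, 1.6034, 0.006, 1.0714, -0.0563], 'qvel': [-0.0005, -0.0045, -0.0015, -0.003, 0.0006, 0.0003, 0.0013], 'effort': [0.0005, -53.2791, 0.0214, -25.1552, 0.0115, 0.0056, 0.0], 'ee_pos': [0.1543, 0.631, 0.2492], 'tool_rot': [-0.0, 0.1196, 0.9928, -0.0007], 'ft_force': [0.4432, 0.0602, -0.1521], 'wrist_torque': [0.0087, -0.0214, -0.0152], 'gripper_force': 0.0, 'gripper_width': 0.0853}
```

Run:
```python
s=open('h.py').read()
s=s.replace("import numpy as np, cv2","import numpy as np, cv2\nfrom scipy.spatial.transform import Rotation as R\ndef rot(q): return R.from_quat(np.roll(q,-1)).as_matrix()").replace("np.array(m['rotation']).T","rot(m['rotation']).T")
open('h.py','w').write(s)
```

```text
(no output)
```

View pics/scene.png

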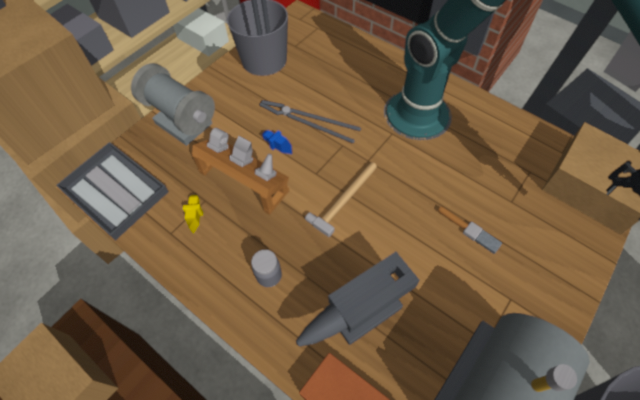

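View pics/top.png

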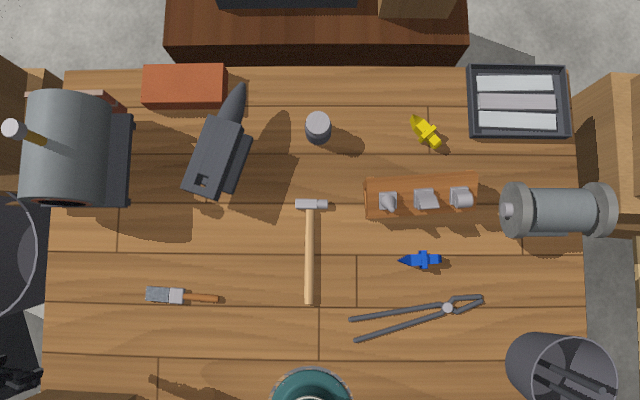

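Run:
```python
from h import *
a=cv2.imread('pics/scene.png')[110:220,170:310]; b=cv2.imread('pics/top.png')[165:235,355:485]; 
cv2.imwrite('pics/crop1.png',np.vstack([cv2.resize(a,(520,300),interpolation=3),cv2.resize(b,(520,280),interpolation=3)]))
z=np.load('top.npz',allow_pickle=True); d=z['d'];m=z['m'].item()
for u,v in [(388,201),(425,199),(461,197),(366,217),(478,210),(478,175),(366,180),(201,181),(215,150),(317,120),(310,205),(310,300)]: print(u,v,xyz(m,d,[u],[v]).round(4)[0])
```

```text
388 201 [ 0.5375 -0.1885  0.1373]
425 199 [ 0.5423 -0.2777  0.1407]
461 197 [ 0.5474 -0.3653  0.1419]
366 217 [ 0.5092 -0.1469  0.0213]
478 210 [ 0.532  -0.4586 -0.0025]
478 175 [ 0.63   -0.463  -0.0026]
366 180 [ 0.5947 -0.1391  0.1051]
201 181 [0.5924 0.2815 0.097 ]
215 150 [0.6627 0.2371 0.1407]
317 120 [ 0.7532 -0.0149  0.098 ]
310 205 [0.5404 0.0034 0.0255]
310 300 [0.2896 0.0015 0.0247]
```

View pics/crop1.png

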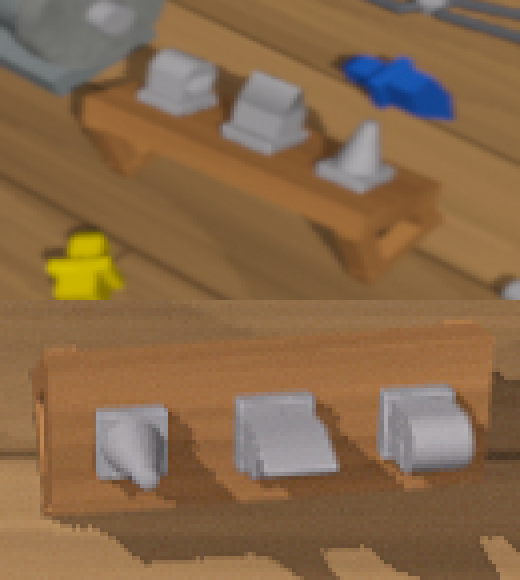

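The pictures show the three candidates in the rack (top view): cone at (388,201), a middle tool with a straight sharp wedge at (425,199), and a rounded-ridge fuller at (461,197). The blue (420,260) and yellow (425,132) pieces are look-alikes. The middle one is the hot_cut: flat slopes meet in a straight edge, while the right-hand one is rounded. The anvil hole is near (202,181).

```bash
cat > meas.py <<'E'
from h import *
def cloud(p,d,m):
    v,u=np.mgrid[0:400,0:640]; P=xyz(m,d,u,v); ok=(d.ravel()>0); return P.reshape(400,640,3),ok.reshape(400,640)
def anvil(P,ok):
    t=ok&(abs(P[...,2]-.140)<.006)&(P[...,0]>.5)&(P[...,0]<.85)&(P[...,1]>.08)&(P[...,1]<.38)
    q=P[t][:,:2].astype(np.float32); r=cv2.minAreaRect(q); print('anvil rect',r,len(q), 'z',np.median(P[t][:,2]))
    mask=t.astype(np.uint8); n,l,s,c=cv2.connectedComponentsWithStats(mask); k=1+s[1:,4].argmax(); mask=(l==k).astype(np.uint8)
    cs,h=cv2.findContours(mask,cv2.RETR_CCOMP,cv2.CHAIN_APPROX_NONE)
    for c,hh in zip(cs,h[0]):
        if hh[3]>=0 and cv2.contourArea(c)>20:
            print('hole px',cv2.minAreaRect(c),'world of rim',cv2.minAreaRect(np.array([P[y,x,:2] for x,y in c[:,0]],np.float32)))
    return t
E
python3 - <<'E'
from meas import *
for n in('top','scene'):
    z=np.load(n+'.npz',allow_pickle=True); P,ok=cloud(z['p'],z['d'],z['m'].item()); print(n); anvil(P,ok)
    # rack board plane + tools
    t=ok&(P[...,0]>.45)&(P[...,0]<.68)&(P[...,1]>-.45)&(P[...,1]<-.11)&(P[...,2]>.05)
    Q=P[t]
    rng=np.random.default_rng(0); best=0
    for _ in range(500):
        a=Q[rng.choice(len(Q),3,False)]; nn=np.cross(a[1]-a[0],a[2]-a[0]); nn/=np.linalg.norm(nn)+1e-9; nn*=np.sign(nn[2])
        if nn[2]<.75 or nn[2]>.95: continue
        i=abs((Q-a[0])@nn)<.003
        if i.sum()>best: best=i.sum(); I=i
    B=Q[I]; c=B.mean(0); nn=np.linalg.svd(B-c)[2][2]; nn*=np.sign(nn[2]); print('board n',nn,'inl',best,'c',c, 'yaw',np.arctan2(-nn[1],-nn[0]),'tilt',np.degrees(np.arccos(nn[2])))
    ey=np.cross(nn,[-nn[0],-nn[1],0]); ey/=np.linalg.norm(ey); ex=np.cross(ey,nn)
    ab=((B-c)@np.c_[ex,ey]).astype(np.float32); r=cv2.minAreaRect(ab); print('board rect',r, 'centre',c+r[0][0]*ex+r[0][1]*ey)
    h=(Q-c)@nn; T=Q[(h>.02)]; tab=(T-c)@np.c_[ex,ey]
    for lo,hi in((-.2,-.045),(-.045,.045),(.045,.2)):
        k=(tab[:,1]-r[0][1]>lo)&(tab[:,1]-r[0][1]<hi); print('tool',T[k].mean(0).round(4),k.sum(), 'ab',tab[k].mean(0),'hmax',h[h>.02][k].max())
E
```

```text
top
anvil rect ((0.6725194454193115, 0.24157166481018066), (0.0926746353507042, 0.25134217739105225), 72.27600860595703) 2857 z 0.1399154853157254
hole px ((201.50003051757812, 180.50001525878906), (12.649109840393066, 12.649109840393066), 18.434947967529297) world of rim ((0.5860798358917236, 0.26812228560447693), (0.033099837601184845, 0.031504638493061066), 71.55679321289062)
board n [-0.50661561 -0.04105492  0.86119401] inl 2502 c [ 0.55929342 -0.27504861  0.09842502] yaw 0.0808609155656285 tilt 30.54908845192236
board rect ((-0.005005314946174622, -0.006180226802825928), (0.2804279625415802, 0.10121690481901169), 89.7580337524414) centre [ 0.55549616 -0.28155682  0.09588094]
tool [ 0.5437 -0.369   0.1384] 298 ab [ 0.00042829 -0.0923606 ] hmax 0.06167357703472101
tool [ 0.5364 -0.2801  0.1422] 286 ab [ 0.00222813 -0.00314088] hmax 0.07396442896133293
tool [ 0.5318 -0.1907  0.1348] 159 ab [0.00072637 0.08625542] hmax 0.07048027744576081
scene
anvil rect ((0.6698769330978394, 0.24302758276462555), (0.09220130741596222, 0.24337230622768402), 71.43382263183594) 3230 z 0.13945439133394766
hole px ((395.3536376953125, 272.81707763671875), (13.587118148803711, 12.025379180908203), 51.34019470214844) world of rim ((0.590000569820404, 0.26982033252716064), (0.03148118406534195, 0.03301749378442764), 72.12336730957031)
board n [-0.49395725 -0.03701419  0.86869798] inl 1093 c [ 0.56780672 -0.26056817  0.10190255] yaw 0.0747942200642859 tilt 29.692312654851698
board rect ((-0.014761198312044144, -0.01818382740020752), (0.1069241464138031, 0.2842410206794739), 1.1130071878433228) centre [ 0.55637833 -0.27965935  0.09459071]
tool [ 0.5492 -0.3656  0.1349] 251 ab [-0.00660894 -0.10336158] hmax 0.06047926282818583
tool [ 0.5384 -0.2768  0.1386] 329 ab [-0.00831074 -0.01400986] hmax 0.0743987928704411
tool [ 0.5343 -0.1861  0.1326] 160 ab [-0.00899414  0.07678023] hmax 0.06839817289012158
```

```bash
cat >> h.py <<'E'
def plan(target, yaxis=None):
    """tool-frame shift (units of 250mm) and turn (units of pi/2) to world target; yaxis = yaw of wanted closing line"""
    s=status.read_state(); M=rot(s['tool_rot']); dt=M.T@(np.array(target)-s['ee_pos'])
    out='t=%.2f pos %s shift %s'%(s['clock'],np.round(s['ee_pos'],4),np.round(dt/.25,3))
    a=np.arctan2(M[1,1],M[0,1]); out+=' yaw_y %.3f'%a
    if yaxis is not None:
        e=(yaxis-a+np.pi/2)%np.pi-np.pi/2; out+=' turn %.4f (other %.4f)'%(-e/(np.pi/2), -(e-np.sign(e)*np.pi)/(np.pi/2))
    print(out, 'j7 %.3f'%s['joint_pos'][6])
E
python3 - <<'E'
from h import *
s=status.read_state();M=rot(s['tool_rot']);m=eyes.camera_model('wrist');print(M.round(3)); print(M.T@(np.array(m['origin'])-s['ee_pos']), (M.T@rot(m['rotation'])).round(3))
plan([.588-.08,.269,.30],np.pi/2-.31)
plan([.556-.08,-.28,.30],np.pi/2+.07)
E
```

```text
[[-0.971  0.238 -0.   ]
 [ 0.238  0.971 -0.001]
 [-0.    -0.001 -1.   ]]
[ 7.06407355e-02 -9.64534820e-05 -1.25625338e-01] [[ 0.   -0.96 -0.28]
 [ 1.    0.    0.  ]
 [-0.   -0.28  0.96]]
t=0.15 pos [0.1543 0.631  0.2492] shift [-1.718 -1.071 -0.201] yaw_y 1.331 turn 0.0447 (other -1.9553) j7 -0.056
t=0.15 pos [0.1543 0.631  0.2492] shift [-2.115 -3.234 -0.198] yaw_y 1.331 turn -0.1973 (other 1.8027) j7 -0.056
```

Run:
```python
from h import *
plan([.562,.275,.30],np.pi/2-.31)
```

```text
t=0.15 pos [0.1543 0.631  0.2492] shift [-1.922 -0.996 -0.201] yaw_y 1.331 turn 0.0447 (other -1.9553) j7 -0.056
```

Emit:
move_arm --motion '[{"grip": 0.7,"delta_pos": [-0.97,-0.5,-0.2],"turn": 0.044},{"grip": 0.7,"delta_pos": [-0.97,-0.5,-0.2],"turn": 0.044},{"grip": 0.7,"delta_pos": [-0.97,-0.5,-0.2],"turn": 0.044},{"grip": 0.7,"delta_pos": [-0.97,-0.5,-0.2],"turn": 0.044},{"grip": 0.7,"delta_pos": [-0.97,-0.5,-0.2],"turn": 0.044},{"grip": 0.7,"delta_pos": [-0.97,-0.5,-0.2],"turn": 0.044},{"grip": 0.7,"delta_pos": [-0.97,-0.5,-0.2],"turn": 0.044},{"grip": 0.7,"delta_pos": [-0.97,-0.5,-0.2],"turn": 0.044}]'

```text
clock: 0.82
ee_pos: [0.3669, 0.4471, 0.3014]
tool_rot: [0.002, 0.159, 0.987, -0.0]
ft_force: [0.3, -0.8, 0.6]
gripper_width: 0.0596
gripper_force: 0.0
```

Run:
```python
from h import *
plan([.562,.275,.30],np.pi/2-.31)
```

```text
t=0.82 pos [0.3669 0.4471 0.3014] shift [-0.957 -0.408  0.009] yaw_y 1.251 turn -0.0064 (other 1.9936) j7 0.335
```

Emit:
move_arm --motion '[{"grip": 0.7,"delta_pos": [-0.96,-0.41,0.0],"turn": -0.006},{"grip": 0.7,"delta_pos": [-0.96,-0.41,0.0],"turn": -0.006},{"grip": 0.7,"delta_pos": [-0.96,-0.41,0.0],"turn": -0.006},{"grip": 0.7,"delta_pos": [-0.96,-0.41,0.0],"turn": -0.006},{"grip": 0.7,"delta_pos": [-0.96,-0.41,0.0],"turn": -0.006},{"grip": 0.7,"delta_pos": [-0.96,-0.41,0.0],"turn": -0.006},{"grip": 0.7,"delta_pos": [-0.96,-0.41,0.0],"turn": -0.006},{"grip": 0.7,"delta_pos": [-0.96,-0.41,0.0],"turn": -0.006},{"grip": 0.7,"delta_pos": [-0.96,-0.41,0.0],"turn": -0.006},{"grip": 0.7,"delta_pos": [-0.96,-0.41,0.0],"turn": -0.006}]'

```text
clock: 1.65
ee_pos: [0.5563, 0.2835, 0.2996]
tool_rot: [-0.001, 0.148, 0.989, 0.0]
ft_force: [0.0, -0.5, 0.1]
gripper_width: 0.0596
gripper_force: 0.0
```

Run:
```python
from meas import *
p,d,m=cam('wrist','w1.png'); np.savez('w1.npz',p=p,d=d,m=m)
P,ok=cloud(p,d,m); anvil(P,ok); plan([.562,.275,.30],np.pi/2-.31)
```

```text
anvil rect ((0.6422222256660461, 0.2518046498298645), (0.09118510782718658, 0.18474240601062775), 71.57073211669922) 11498 z 0.14175201471299234
hole px ((321.0, 218.5), (28.0, 25.0), 0.0) world of rim ((0.5877333879470825, 0.27023541927337646), (0.0294110756367445, 0.03005117177963257), 71.00650787353516)
t=1.70 pos [0.5562 0.2838 0.2997] shift [-0.033 -0.027 -0.001] yaw_y 1.275 turn 0.0087 (other -1.9913) j7 0.821
```

View pics/w1.png

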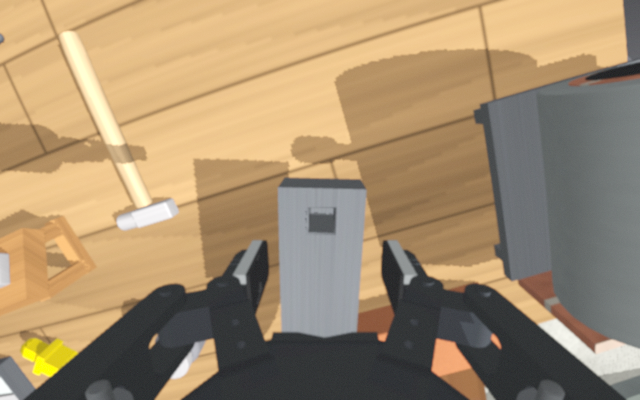

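Run:
```python
from h import *
plan([.52,-.28,.30],np.pi/2+.07)
```

```text
t=1.70 pos [0.5562 0.2838 0.2997] shift [-0.52  -2.199 -0.003] yaw_y 1.275 turn -0.2332 (other 1.7668) j7 0.821
```

Emit:
move_arm --motion '[{"grip": 0.7,"delta_pos": [-0.24,-1.0,0.0],"turn": -0.233},{"grip": 0.7,"delta_pos": [-0.24,-1.0,0.0],"turn": -0.233},{"grip": 0.7,"delta_pos": [-0.24,-1.0,0.0],"turn": -0.233},{"grip": 0.7,"delta_pos": [-0.24,-1.0,0.0],"turn": -0.233},{"grip": 0.7,"delta_pos": [-0.24,-1.0,0.0],"turn": -0.233},{"grip": 0.7,"delta_pos": [-0.24,-1.0,0.0],"turn": -0.233},{"grip": 0.7,"delta_pos": [-0.24,-1.0,0.0],"turn": -0.233},{"grip": 0.7,"delta_pos": [-0.24,-1.0,0.0],"turn": -0.233}]'

```text
clock: 2.37
ee_pos: [0.5408, 0.023, 0.3006]
tool_rot: [0.0, -0.031, 1.0, -0.0]
ft_force: [1.2, 0.2, -0.9]
gripper_width: 0.0598
gripper_force: 0.0
```

Run:
```python
from h import *
plan([.52,-.28,.30],np.pi/2+.07)
```

```text
t=2.37 pos [0.5408 0.023  0.3006] shift [ 0.159 -1.205  0.002] yaw_y 1.633 turn -0.0048 (other 1.9952) j7 1.591
```

Emit:
move_arm --motion '[{"grip": 0.7,"delta_pos": [0.13,-1.0,0.0],"turn": 0.0},{"grip": 0.7,"delta_pos": [0.13,-1.0,0.0],"turn": 0.0},{"grip": 0.7,"delta_pos": [0.13,-1.0,0.0],"turn": 0.0},{"grip": 0.7,"delta_pos": [0.13,-1.0,0.0],"turn": 0.0},{"grip": 0.7,"delta_pos": [0.13,-1.0,0.0],"turn": 0.0},{"grip": 0.7,"delta_pos": [0.13,-1.0,0.0],"turn": 0.0},{"grip": 0.7,"delta_pos": [0.13,-1.0,0.0],"turn": 0.0},{"grip": 0.7,"delta_pos": [0.13,-1.0,0.0],"turn": 0.0}]'

```text
clock: 3.03
ee_pos: [0.5259, -0.2265, 0.2998]
tool_rot: [0.0, -0.033, 0.999, -0.0]
ft_force: [-0.5, 0.5, -0.8]
gripper_width: 0.0596
gripper_force: 0.0
```

Emit:
move_arm --motion '[{"grip": 0.7,"delta_pos": [0.03,-0.2,0.0],"turn": -0.005},{"grip": 0.7,"delta_pos": [0.03,-0.2,0.0],"turn": -0.005},{"grip": 0.7,"delta_pos": [0.03,-0.2,0.0],"turn": -0.005},{"grip": 0.7,"delta_pos": [0.03,-0.2,0.0],"turn": -0.005}]'

```text
clock: 3.37
ee_pos: [0.5226, -0.2738, 0.2996]
tool_rot: [0.0, -0.039, 0.999, 0.001]
ft_force: [0.3, 0.7, -0.5]
gripper_width: 0.0597
gripper_force: 0.0
```

```bash
cat >> meas.py <<'E'
def rack(P,ok):
    t=ok&(P[...,0]>.45)&(P[...,0]<.68)&(P[...,1]>-.45)&(P[...,1]<-.11)&(P[...,2]>.05)&(P[...,2]<.2)
    Q=P[t]; rng=np.random.default_rng(0); best=0
    for _ in range(800):
        a=Q[rng.choice(len(Q),3,False)]; nn=np.cross(a[1]-a[0],a[2]-a[0]); nn/=np.linalg.norm(nn)+1e-9; nn*=np.sign(nn[2])
        if nn[2]<.8 or nn[2]>.93: continue
        i=abs((Q-a[0])@nn)<.003
        if i.sum()>best: best=i.sum(); I=i
    B=Q[I]; c=B.mean(0); nn=np.linalg.svd(B-c,full_matrices=False)[2][2]; nn*=np.sign(nn[2]); print('board n',nn,'inl',best,'yaw',np.arctan2(-nn[1],-nn[0]),'tilt',np.degrees(np.arccos(nn[2])),'height of plane at (.556,-.28)',c[2]-((np.array([.556,-.28])-c[:2])@nn[:2])/nn[2])
    ey=np.cross(nn,[-nn[0],-nn[1],0]); ey/=np.linalg.norm(ey); ex=np.cross(ey,nn)
    h=(Q-c)@nn; 
    for lo,hi,nm in((-.37-.045,-.37+.045,'R'),(-.28-.045,-.28+.045,'M'),(-.19-.045,-.19+.045,'L')):
        k=(Q[:,1]>lo)&(Q[:,1]<hi)
        for a,b in((.010,.02),(.02,.041),(.045,.06),(.06,.071),(.067,.08)):
            j=k&(h>a)&(h<b)
            if j.sum()>5:
                q=Q[j]; w=(q-q.mean(0))@ey; r=cv2.minAreaRect(((q-c)@np.c_[ex,ey]).astype(np.float32)); print(nm,a,b,j.sum(),'mean',q.mean(0).round(4),'rect centre world',(c+r[0][0]*ex+r[0][1]*ey+nn*(q-c).dot(nn).mean()).round(4),np.round(r[1],4),round(r[2],1))
E
python3 - <<'E'
from meas import *
p,d,m=cam('wrist','w2.png'); np.savez('w2.npz',p=p,d=d,m=m)
P,ok=cloud(p,d,m); rack(P,ok); plan([.52,-.28,.30],np.pi/2+.07)
E
```

```text
board n [-0.49806887 -0.03876686  0.86627047] inl 13394 yaw 0.07767772944478804 tilt 29.971905334526237 height of plane at (.556,-.28) 0.09713218121944242
R 0.01 0.02 373 mean [ 0.5626 -0.3611  0.1135] rect centre world [ 0.5558 -0.3714  0.1092] [0.0436 0.0435] 0.3
R 0.02 0.041 281 mean [ 0.5528 -0.3621  0.1273] rect centre world [ 0.554  -0.3632  0.1279] [0.0249 0.0507] 45.1
R 0.045 0.06 1206 mean [ 0.5371 -0.3722  0.1449] rect centre world [ 0.5357 -0.3735  0.144 ] [0.0344 0.0364] 0.1
M 0.01 0.02 389 mean [ 0.5647 -0.28    0.1182] rect centre world [ 0.5596 -0.281   0.1153] [0.0223 0.0472] 0.8
M 0.02 0.041 160 mean [ 0.5533 -0.2816  0.1304] rect centre world [ 0.5532 -0.2817  0.1304] [0.0008 0.0436] 0.2
M 0.045 0.06 524 mean [ 0.5349 -0.2833  0.1462] rect centre world [ 0.5296 -0.2836  0.1431] [0.044  0.0291] 89.9
M 0.06 0.071 419 mean [ 0.5252 -0.2841  0.1553] rect centre world [ 0.5227 -0.2843  0.1539] [0.0436 0.0144] 89.9
M 0.067 0.08 325 mean [ 0.5212 -0.2843  0.1585] rect centre world [ 0.5215 -0.2844  0.1587] [0.0434 0.007 ] 89.6
L 0.01 0.02 613 mean [ 0.5468 -0.1977  0.112 ] rect centre world [ 0.5417 -0.1923  0.1093] [0.0438 0.0446] 0.2
L 0.02 0.041 369 mean [ 0.5396 -0.1991  0.1262] rect centre world [ 0.5369 -0.196   0.1247] [0.0341 0.0249] 45.2
L 0.045 0.06 204 mean [ 0.5263 -0.1976  0.1439] rect centre world [ 0.5247 -0.1964  0.143 ] [0.0219 0.0164] 43.8
L 0.06 0.071 179 mean [ 0.5171 -0.1952  0.1539] rect centre world [ 0.5165 -0.1946  0.1536] [0.0141 0.0133] 54.6
L 0.067 0.08 42 mean [ 0.515  -0.1943  0.1553] rect centre world [ 0.5149 -0.1945  0.1553] [0.0087 0.0085] 46.0
t=3.42 pos [ 0.5227 -0.2733  0.2996] shift [ 0.013 -0.026 -0.002] yaw_y 1.649 turn 0.0055 (other -1.9945) j7 2.207
```

View pics/w2.png

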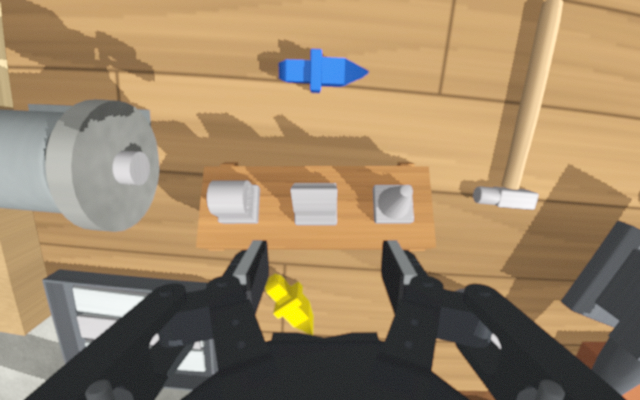

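The wrist view shows the straight-edged wedge in the middle hole at (314,200), the fuller at (232,200) and the cone at (394,203). This confirms the middle tool.

Run:
```python
from h import *
plan([.526,-.284,.156],np.pi/2+.0777)
```

```text
t=3.42 pos [ 0.5227 -0.2733  0.2996] shift [-0.01  -0.045  0.574] yaw_y 1.649 turn 0.0006 (other -1.9994) j7 2.207
```

Emit:
move_arm --motion '[{"grip": 0.7,"delta_pos": [-0.01,-0.045,0.2],"turn": 0.0},{"grip": 0.7,"delta_pos": [-0.01,-0.045,0.2],"turn": 0.0},{"grip": 0.7,"delta_pos": [-0.01,-0.045,0.35],"turn": 0.0},{"grip": 0.7,"delta_pos": [-0.01,-0.045,0.45],"turn": 0.0},{"grip": 0.7,"delta_pos": [-0.01,-0.045,0.5],"turn": 0.0},{"grip": 0.7,"delta_pos": [-0.01,-0.045,0.54],"turn": 0.0},{"grip": 0.7,"delta_pos": [-0.01,-0.045,0.574],"turn": 0.0},{"grip": 0.7,"delta_pos": [-0.01,-0.045,0.574],"turn": 0.0},{"grip": 0.7,"delta_pos": [-0.01,-0.045,0.574],"turn": 0.0},{"grip": 0.7,"delta_pos": [-0.01,-0.045,0.574],"turn": 0.0}]'

```text
clock: 4.25
ee_pos: [0.5254, -0.2882, 0.1578]
tool_rot: [0.001, -0.037, 0.999, -0.0]
ft_force: [-0.3, -0.2, 0.0]
gripper_width: 0.0596
gripper_force: 0.0
```

Run:
```python
from h import *
plan([.526,-.284,.156],np.pi/2+.0777)
p,d,m=cam('wrist','w3.png')
```

```text
t=4.25 pos [ 0.5254 -0.2882  0.1578] shift [-0.003  0.017  0.007] yaw_y 1.645 turn -0.0022 (other 1.9978) j7 2.295
```

View pics/w3.png

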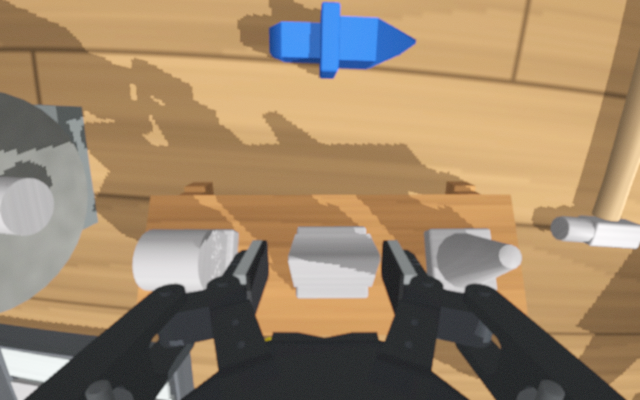

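Emit:
move_arm --motion '[{"grip": 0.7,"delta_pos": [0.0,0.017,0.007],"turn": 0.0},{"grip": 0.7,"delta_pos": [0.0,0.017,0.007],"turn": 0.0},{"grip": 0.7,"delta_pos": [0.0,0.017,0.007],"turn": 0.0},{"grip": 0.3,"delta_pos": [0.0,0.017,0.007],"turn": 0.0},{"grip": 0.3,"delta_pos": [0.0,0.017,0.007],"turn": 0.0},{"grip": 0.3,"delta_pos": [0.0,0.017,0.007],"turn": 0.0},{"grip": 0.3,"delta_pos": [0.0,0.017,0.007],"turn": 0.0},{"grip": 0.3,"delta_pos": [0.0,0.017,0.007],"turn": 0.0},{"grip": 0.3,"delta_pos": [0.0,0.017,0.007],"turn": 0.0}]' --grip_force 40

```text
clock: 5.05
ee_pos: [0.5243, -0.2839, 0.1551]
tool_rot: [0.0, -0.037, 0.999, -0.0]
ft_force: [-1.2, -0.2, 5.5]
gripper_width: 0.043
gripper_force: 42.2
```

Run:
```python
from h import *
s=status.read_state(); print(s['gripper_width'],s['gripper_force'],s['ft_force'])
n=np.array([-.498,-.0388,.866]); p=np.array(s['ee_pos'])
for L in (.03,.06,.09): plan(p+n*L)
```

```text
0.042997280303941635 42.17460572719574 [-1.2369085  -0.18144599  5.49227306]
t=5.05 pos [ 0.5243 -0.2839  0.1551] shift [ 0.06  -0.    -0.104] yaw_y 1.645 j7 2.289
t=5.05 pos [ 0.5243 -0.2839  0.1551] shift [ 0.12  -0.    -0.208] yaw_y 1.645 j7 2.289
t=5.05 pos [ 0.5243 -0.2839  0.1551] shift [ 0.18  -0.001 -0.312] yaw_y 1.645 j7 2.289
```

Emit:
move_arm --motion '[{"grip": 0.3,"delta_pos": [0.01,0.0,-0.017],"turn": 0.0},{"grip": 0.3,"delta_pos": [0.02,0.0,-0.035],"turn": 0.0},{"grip": 0.3,"delta_pos": [0.04,0.0,-0.07],"turn": 0.0},{"grip": 0.3,"delta_pos": [0.05,0.0,-0.087],"turn": 0.0},{"grip": 0.3,"delta_pos": [0.06,0.0,-0.104],"turn": 0.0},{"grip": 0.3,"delta_pos": [0.06,0.0,-0.104],"turn": 0.0}]'

```text
clock: 5.55
ee_pos: [0.5084, -0.2852, 0.1815]
tool_rot: [-0.0, -0.037, 0.999, -0.0]
ft_force: [-0.0, 0.4, -7.2]
gripper_width: 0.0429
gripper_force: 42.8
```

Emit:
move_arm --motion '[{"grip": 0.3,"delta_pos": [0.02,0.0,-0.035],"turn": 0.0},{"grip": 0.3,"delta_pos": [0.05,0.0,-0.087],"turn": 0.0},{"grip": 0.3,"delta_pos": [0.08,0.0,-0.14],"turn": 0.0},{"grip": 0.3,"delta_pos": [0.11,0.0,-0.19],"turn": 0.0},{"grip": 0.3,"delta_pos": [0.14,0.0,-0.24],"turn": 0.0},{"grip": 0.3,"delta_pos": [0.14,0.0,-0.4],"turn": 0.0},{"grip": 0.3,"delta_pos": [0.14,0.0,-0.5],"turn": 0.0},{"grip": 0.3,"delta_pos": [0.14,0.0,-0.5],"turn": 0.0},{"grip": 0.3,"delta_pos": [0.14,0.0,-0.5],"turn": 0.0}]'

```text
clock: 6.3
ee_pos: [0.4743, -0.2877, 0.3068]
tool_rot: [0.001, -0.037, 0.999, -0.0]
ft_force: [-0.6, 0.6, -8.5]
gripper_width: 0.0428
gripper_force: 44.2
```

Run:
```python
from meas import *
p,d,m=cam('wrist'); q,e,n=cam('scene'); 
cv2.imwrite('pics/w4.png',np.hstack([cv2.resize(p[:,:,::-1],(480,300)),cv2.resize(q[60:240,170:362,::-1],(320,300))]))
s=status.read_state();M=rot(s['tool_rot']); print(s['ee_pos'],s['ft_force'],s['wrist_torque'],s['gripper_width'])
for pp,dd,mm in((p,d,m),(q,e,n)):
    P,ok=cloud(pp,dd,mm); L=(P-s['ee_pos'])@M
    k=ok&(abs(L[...,1])<.027)&(L[...,2]>-.02)&(L[...,2]<.14)&(abs(L[...,0])<.09)
    l=L[k]; print(len(l))
    for a in np.arange(-.02,.14,.01):
        j=(l[:,2]>=a)&(l[:,2]<a+.01)
        if j.any(): print(round(a,2),j.sum(),l[j].min(0).round(3)[:2],l[j].max(0).round(3)[:2])
```

```text
[ 0.47308711 -0.28650587  0.30389178] [-0.5079344   0.17669874 -8.19807922] [-0.00363351  0.19547401 -0.02643697] 0.042751960221652625
7108
-0.02 626 [-0.013 -0.027] [0.01  0.027]
-0.01 2375 [-0.013 -0.027] [0.01  0.027]
0.0 1810 [-0.022 -0.027] [0.01  0.027]
0.01 707 [-0.025 -0.024] [0.006 0.021]
0.02 289 [ 0.002 -0.023] [0.003 0.02 ]
0.03 678 [-0.046 -0.025] [-0.039  0.023]
0.05 623 [-0.009 -0.026] [-0.004  0.022]
741
-0.02 31 [-0.013 -0.027] [0.009 0.024]
-0.01 52 [-0.012 -0.026] [0.009 0.026]
0.0 100 [-0.018 -0.027] [0.009 0.026]
0.01 88 [-0.026 -0.023] [-0.007  0.026]
0.02 78 [-0.033 -0.023] [0.003 0.024]
0.03 123 [-0.05  -0.023] [0.003 0.025]
0.04 98 [-0.051 -0.024] [-0.005  0.026]
0.05 32 [-0.047 -0.009] [-0.005  0.026]
0.06 43 [-0.051 -0.012] [-0.005  0.026]
0.07 51 [-0.057 -0.013] [-0.026  0.015]
0.08 35 [-0.057 -0.011] [-0.03   0.016]
0.09 10 [-0.057 -0.002] [-0.032  0.013]
```

View pics/w4.png

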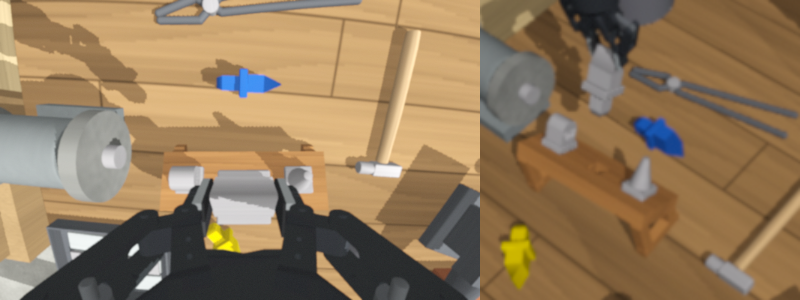

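Run:
```python
from h import *
plan([.588,.27,.32],np.pi/2-.3217)
```

```text
t=6.40 pos [ 0.4731 -0.2865  0.3039] shift [-0.624  2.186 -0.062] yaw_y 1.645 turn 0.2521 (other -1.7479) j7 2.244
```

Emit:
move_arm --motion '[{"grip": 0.3,"delta_pos": [-0.04,0.08,-0.06],"turn": 0.0},{"grip": 0.3,"delta_pos": [-0.08,0.2,-0.06],"turn": 0.0},{"grip": 0.3,"delta_pos": [-0.12,0.33,-0.06],"turn": 0.0},{"grip": 0.3,"delta_pos": [-0.16,0.46,-0.06],"turn": 0.0},{"grip": 0.3,"delta_pos": [-0.2,0.6,-0.06],"turn": 0.0},{"grip": 0.3,"delta_pos": [-0.24,0.74,-0.06],"turn": 0.0},{"grip": 0.3,"delta_pos": [-0.28,0.88,-0.06],"turn": 0.0},{"grip": 0.3,"delta_pos": [-0.3,1.0,-0.06],"turn": 0.0}]'

```text
clock: 7.07
ee_pos: [0.53, -0.0292, 0.3182]
tool_rot: [-0.002, -0.038, 0.999, 0.0]
ft_force: [0.8, 0.1, -7.5]
gripper_width: 0.0429
gripper_force: 44.3
```

Emit:
move_arm --motion '[{"grip": 0.3,"delta_pos": [-0.04,0.13,0.0],"turn": 0.03},{"grip": 0.3,"delta_pos": [-0.08,0.26,0.0],"turn": 0.06},{"grip": 0.3,"delta_pos": [-0.12,0.39,0.0],"turn": 0.1},{"grip": 0.3,"delta_pos": [-0.16,0.52,0.0],"turn": 0.14},{"grip": 0.3,"delta_pos": [-0.2,0.65,0.0],"turn": 0.18},{"grip": 0.3,"delta_pos": [-0.24,0.78,0.0],"turn": 0.22},{"grip": 0.3,"delta_pos": [-0.28,0.9,0.0],"turn": 0.25},{"grip": 0.3,"delta_pos": [-0.3,1.0,0.0],"turn": 0.25}]'

```text
clock: 7.73
ee_pos: [0.5861, 0.2251, 0.3173]
tool_rot: [-0.002, 0.159, 0.987, -0.001]
ft_force: [1.4, 1.2, -6.9]
gripper_width: 0.0427
gripper_force: 44.3
```

Run:
```python
from h import *
plan([.588,.27,.32],np.pi/2-.3217)
```

```text
t=7.73 pos [0.5861 0.2251 0.3173] shift [ 0.049  0.173 -0.011] yaw_y 1.252 turn 0.0020 (other -1.9980) j7 0.900
```

Emit:
move_arm --motion '[{"grip": 0.3,"delta_pos": [0.03,0.1,0.05],"turn": 0.002},{"grip": 0.3,"delta_pos": [0.05,0.173,0.12],"turn": 0.002},{"grip": 0.3,"delta_pos": [0.05,0.173,0.17],"turn": 0.002},{"grip": 0.3,"delta_pos": [0.05,0.173,0.17],"turn": 0.002},{"grip": 0.3,"delta_pos": [0.05,0.173,0.17],"turn": 0.002}]'

```text
clock: 8.15
ee_pos: [0.5874, 0.266, 0.2751]
tool_rot: [-0.002, 0.16, 0.987, -0.002]
ft_force: [0.2, -0.2, -6.4]
gripper_width: 0.0428
gripper_force: 44.4
```

Emit:
move_arm --motion '[{"grip": 0.3,"delta_pos": [0,0,0],"turn": 0},{"grip": 0.3,"delta_pos": [0,0,0],"turn": 0},{"grip": 0.3,"delta_pos": [0,0,0],"turn": 0},{"grip": 0.3,"delta_pos": [0,0,0],"turn": 0},{"grip": 0.3,"delta_pos": [0,0,0],"turn": 0},{"grip": 0.3,"delta_pos": [0,0,0],"turn": 0}]' --grip_force 20

```text
clock: 8.65
ee_pos: [0.5887, 0.2673, 0.2787]
tool_rot: [0.0, 0.16, 0.987, 0.0]
ft_force: [1.1, 0.2, -7.2]
gripper_width: 0.0427
gripper_force: 44.5
```

```bash
cat > held.py <<'E'
from meas import *
s=status.read_state();M=rot(s['tool_rot']); print(s['ee_pos'],s['ft_force'],s['wrist_torque'],s['gripper_width'],s['gripper_force'])
print('torque in tool frame',M.T@s['wrist_torque'])
p,d,mm=cam('scene','held_scene.png')
P,ok=cloud(p,d,mm); L=(P-s['ee_pos'])@M
k=ok&(abs(L[...,1])<.03)&(L[...,2]>-.02)&(P[...,2]>.145)&(abs(L[...,0])<.09)
l=L[k]
for a in np.arange(-.02,.14,.01):
    j=(l[:,2]>=a)&(l[:,2]<a+.01)
    if j.any(): print(round(a,2),j.sum(),l[j].min(0).round(3)[:2],l[j].max(0).round(3)[:2])
E
python3 held.py; python3 -c "
from h import *
plan([.588,.27,.275],np.pi/2-.3217)"
```

```text
[0.58870152 0.26726115 0.27870664] [ 1.11510717  0.19367755 -7.16485115] [0.03014941 0.16616601 0.01461522] 0.04268944962122426 44.45221424102783
torque in tool frame [ 0.02394534  0.16718012 -0.01453147]
-0.02 22 [-0.012 -0.028] [0.003 0.028]
-0.01 59 [-0.012 -0.028] [0.008 0.028]
0.0 164 [-0.015 -0.028] [0.01 0.03]
0.01 148 [-0.026 -0.025] [-0.007  0.028]
0.02 91 [-0.031 -0.022] [-0.008  0.023]
0.03 154 [-0.048 -0.022] [-0.004  0.023]
0.04 137 [-0.05  -0.024] [-0.002  0.024]
0.05 24 [-0.05  -0.015] [-0.004  0.025]
0.06 29 [-0.051 -0.013] [-0.005  0.024]
0.07 48 [-0.055 -0.012] [-0.042  0.013]
0.08 27 [-0.058 -0.012] [-0.037  0.013]
0.09 4 [-0.057 -0.004] [-0.055  0.008]
0.13 1 [-0.075  0.025] [-0.075  0.025]
t=8.70 pos [0.5886 0.2673 0.2786] shift [0.006 0.009 0.014] yaw_y 1.249 turn 0.0000 (other -2.0000) j7 0.843
```

Gripped and carried, but still tilted 30° because the grip didn't loosen. I'll turn it upright in the fingers by pressing the shank against the anvil's vertical heel face.

Run:
```python
from h import *
H=np.array([.588,.270]);a=np.array([.9487,-.3162])
for x,z in((-.115,.275),(-.115,.222),(-.047,.222)): plan([*(H+x*a),z],np.pi/2-.3217)
```

```text
t=8.70 pos [0.5886 0.2673 0.2786] shift [0.466 0.009 0.014] yaw_y 1.249 turn 0.0000 (other -2.0000) j7 0.843
t=8.70 pos [0.5886 0.2673 0.2786] shift [0.466 0.009 0.226] yaw_y 1.249 turn 0.0000 (other -2.0000) j7 0.843
t=8.70 pos [0.5886 0.2673 0.2786] shift [0.194 0.009 0.226] yaw_y 1.249 turn 0.0000 (other -2.0000) j7 0.843
```

Emit:
move_arm --motion '[{"grip": 0.3,"delta_pos": [0.1,0.01,0.0],"turn": 0},{"grip": 0.3,"delta_pos": [0.2,0.01,0.0],"turn": 0},{"grip": 0.3,"delta_pos": [0.3,0.01,0.0],"turn": 0},{"grip": 0.3,"delta_pos": [0.4,0.01,0.0],"turn": 0},{"grip": 0.3,"delta_pos": [0.466,0.01,0.0],"turn": 0},{"grip": 0.3,"delta_pos": [0.466,0.01,0.08],"turn": 0},{"grip": 0.3,"delta_pos": [0.466,0.01,0.15],"turn": 0},{"grip": 0.3,"delta_pos": [0.466,0.01,0.226],"turn": 0},{"grip": 0.3,"delta_pos": [0.466,0.01,0.226],"turn": 0},{"grip": 0.3,"delta_pos": [0.466,0.01,0.226],"turn": 0}]'

```text
clock: 9.53
ee_pos: [0.4785, 0.3063, 0.2213]
tool_rot: [-0.001, 0.16, 0.987, -0.001]
ft_force: [-0.3, -0.1, -6.5]
gripper_width: 0.0429
gripper_force: 44.5
```

```bash
python3 - <<'E'
from h import *
H=np.array([.588,.270]);a=np.array([.9487,-.3162])
for x,z in((-.08,.222),(-.047,.222)): plan([*(H+x*a),z],np.pi/2-.3217)
E
sed -i 's/P\[...,2\]>.145/P[...,2]>.1/' held.py; python3 held.py
```

```text
t=9.53 pos [0.4785 0.3063 0.2213] shift [-0.142  0.001 -0.003] yaw_y 1.249 turn 0.0001 (other -1.9999) j7 0.678
t=9.53 pos [0.4785 0.3063 0.2213] shift [-0.274  0.001 -0.003] yaw_y 1.249 turn 0.0001 (other -1.9999) j7 0.678
[0.47845032 0.30629101 0.22133803] [-0.25681312 -0.10355227 -6.54413552] [ 0.05200655  0.13228323 -0.02608661] 0.04286904771171344 44.45934355258942
torque in tool frame [-0.00755253  0.14198178  0.02584918]
-0.02 27 [-0.013 -0.027] [0.008 0.029]
-0.01 64 [-0.011 -0.027] [0.008 0.029]
0.0 141 [-0.018 -0.027] [0.006 0.029]
0.01 132 [-0.026 -0.021] [-0.004  0.029]
0.02 79 [-0.031 -0.022] [-0.005  0.023]
0.03 138 [-0.048 -0.022] [-0.003  0.024]
0.04 113 [-0.05  -0.023] [-0.007  0.025]
0.05 21 [-0.049 -0.021] [-0.005  0.025]
0.06 33 [-0.049 -0.012] [-0.006  0.025]
0.07 50 [-0.09  -0.029] [-0.044  0.03 ]
0.08 119 [-0.09  -0.029] [-0.036  0.03 ]
0.09 3 [-0.056 -0.006] [-0.054  0.007]
```

Emit:
move_arm --motion '[{"grip": 0.3,"delta_pos": [-0.04,0,0],"turn": 0},{"grip": 0.3,"delta_pos": [-0.08,0,0],"turn": 0},{"grip": 0.3,"delta_pos": [-0.11,0,0],"turn": 0},{"grip": 0.3,"delta_pos": [-0.14,0,0],"turn": 0},{"grip": 0.3,"delta_pos": [-0.16,0,0],"turn": 0},{"grip": 0.3,"delta_pos": [-0.18,0,0],"turn": 0},{"grip": 0.3,"delta_pos": [-0.18,0,0],"turn": 0}]'

```text
clock: 10.17
ee_pos: [0.522, 0.2925, 0.2219]
tool_rot: [-0.0, 0.16, 0.987, 0.0]
ft_force: [-4.4, 2.4, -5.9]
gripper_width: 0.0431
gripper_force: 44.9
```

```bash
python3 held.py
```

```text
[0.52202541 0.29250008 0.2219068 ] [-4.40127325  2.4108303  -5.86336125] [0.60042798 1.07059354 0.04391384] 0.04312432205068531 44.86678183078766
torque in tool frame [-0.2304112   1.20566836 -0.0434421 ]
-0.02 25 [-0.012 -0.028] [0.006 0.029]
-0.01 61 [-0.012 -0.028] [0.012 0.029]
0.0 114 [-0.012 -0.027] [0.011 0.03 ]
0.01 99 [-0.018 -0.026] [-0.006  0.029]
0.02 70 [-0.021 -0.022] [-0.006  0.023]
0.03 58 [-0.025 -0.022] [-0.003  0.023]
0.04 136 [-0.036 -0.023] [0.002 0.025]
0.05 77 [-0.038 -0.024] [0.01  0.025]
0.06 9 [-0.036 -0.008] [0.011 0.025]
0.07 52 [-0.09 -0.03] [-0.03   0.029]
0.08 414 [-0.09 -0.03] [-0.026  0.03 ]
0.09 23 [-0.079 -0.015] [-0.028  0.013]
0.1 22 [-0.076 -0.015] [-0.054  0.008]
0.11 19 [-0.074 -0.015] [-0.055  0.005]
0.12 3 [-0.067 -0.015] [-0.055 -0.001]
```

Emit:
move_arm --motion '[{"grip": 0.3,"delta_pos": [-0.03,0,0],"turn": 0},{"grip": 0.3,"delta_pos": [-0.05,0,0],"turn": 0},{"grip": 0.3,"delta_pos": [-0.07,0,0],"turn": 0},{"grip": 0.3,"delta_pos": [-0.095,0,0],"turn": 0},{"grip": 0.3,"delta_pos": [-0.095,0,0],"turn": 0},{"grip": 0.3,"delta_pos": [-0.095,0,0],"turn": 0}]'

```text
clock: 10.72
ee_pos: [0.5444, 0.2849, 0.2217]
tool_rot: [0.0, 0.16, 0.987, 0.0]
ft_force: [-3.0, 1.9, -6.5]
gripper_width: 0.0429
gripper_force: 44.5
```

```bash
python3 held.py
```

```text
[0.54439138 0.28486219 0.22172392] [-2.98966255  1.9289059  -6.45629244] [ 0.44157041  0.65399923 -0.03376605] 0.042861711127763776 44.49727535247803
torque in tool frame [-0.21211226  0.76005507  0.03412107]
-0.02 23 [-0.012 -0.027] [0.007 0.029]
-0.01 55 [-0.012 -0.026] [0.008 0.029]
0.0 86 [-0.012 -0.027] [0.01  0.029]
0.01 69 [-0.011 -0.023] [-0.001  0.028]
0.02 55 [-0.012 -0.021] [-0.006  0.023]
0.03 39 [-0.012 -0.022] [-0.002  0.023]
0.04 42 [-0.014 -0.02 ] [0.005 0.023]
0.05 124 [-0.022 -0.024] [0.009 0.025]
0.06 28 [-0.022 -0.022] [0.022 0.025]
0.07 77 [-0.089 -0.03 ] [-0.012  0.029]
0.08 562 [-0.09 -0.03] [-0.011  0.03 ]
0.09 28 [-0.057 -0.015] [-0.031  0.01 ]
0.1 19 [-0.049 -0.015] [-0.031  0.009]
0.11 19 [-0.051 -0.015] [-0.031  0.006]
0.12 3 [-0.043 -0.015] [-0.031 -0.013]
```

Emit:
move_arm --motion '[{"grip": 0.3,"delta_pos": [0.04,0,0],"turn": 0},{"grip": 0.3,"delta_pos": [0.04,0,-0.1],"turn": 0},{"grip": 0.3,"delta_pos": [0.04,0,-0.22],"turn": 0},{"grip": 0.3,"delta_pos": [0.0,0,-0.22],"turn": 0},{"grip": 0.3,"delta_pos": [-0.08,0,-0.22],"turn": 0},{"grip": 0.3,"delta_pos": [-0.18,0,-0.22],"turn": 0},{"grip": 0.3,"delta_pos": [-0.19,0,-0.22],"turn": 0},{"grip": 0.3,"delta_pos": [-0.19,0,-0.22],"turn": 0}]'

```text
clock: 11.43
ee_pos: [0.5909, 0.2671, 0.2756]
tool_rot: [0.001, 0.162, 0.987, -0.001]
ft_force: [0.2, 0.2, -7.4]
gripper_width: 0.0426
gripper_force: 44.3
```

```bash
cat > tilt.py <<'E'
from meas import *
s=status.read_state();M=rot(s['tool_rot']); print(s['clock'],s['ee_pos'],s['ft_force'],M.T@s['wrist_torque'])
for n in('scene','top','wrist'):
    p,d,mm=cam(n,'t_'+n+'.png'); P,ok=cloud(p,d,mm); L=(P-s['ee_pos'])@M
    for nm,lo,hi in(('shank',.075,.098),('block',.03,.048),('shoulder',.045,.075)):
        k=ok&(abs(L[...,1])<.03)&(L[...,2]>lo)&(L[...,2]<hi)&(abs(L[...,0])<.035)&(P[...,2]>.143); l=L[k]
        if len(l)<15: continue
        # median row-wise fit of the face seen towards -x / +x
        print(n,nm,len(l),'x',np.percentile(l[:,0],[2,50,98]).round(4),'y',np.percentile(l[:,1],[2,50,98]).round(4),'z',np.percentile(l[:,2],[2,50,98]).round(4))
        if nm!='shoulder':
            lx=l[l[:,0]<np.percentile(l[:,0],50)] ; c=np.polyfit(lx[:,2],lx[:,0],1); print('   slope dx/dz',c[0].round(3))
E
python3 tilt.py
python3 - <<'E'
import cv2,numpy as np
a=cv2.imread('pics/t_scene.png')[170:330,300:480];b=cv2.imread('pics/t_wrist.png')
cv2.imwrite('pics/t.png',np.hstack([cv2.resize(a,(400,356),interpolation=3),cv2.resize(b,(400,356))]))
E
```

```text
11.4333 [0.59093945 0.26711281 0.27562733] [ 0.17825369  0.1714356  -7.3627638 ] [-0.01439799  0.06959441  0.01386572]
scene block 75 x [-0.013  -0.0116  0.0026] y [-0.0215  0.0044  0.0224] z [0.0304 0.0389 0.0477]
   slope dx/dz -0.015
scene shoulder 196 x [-0.0228 -0.0159  0.0139] y [-0.0222  0.0063  0.0245] z [0.0463 0.054  0.0658]
top block 15 x [0.0115 0.018  0.0213] y [-0.0232 -0.0224 -0.0041] z [0.0326 0.0394 0.0459]
   slope dx/dz 0.104
top shoulder 132 x [-0.0152  0.0228  0.0292] y [-0.025  -0.0147  0.022 ] z [0.0474 0.0555 0.0657]
wrist block 546 x [0.0205 0.0211 0.0217] y [-0.0197  0.0012  0.0226] z [0.0302 0.0384 0.047 ]
   slope dx/dz -0.031
wrist shoulder 1458 x [0.0203 0.0248 0.0293] y [-0.0214  0.0018  0.0244] z [0.046  0.0533 0.0632]
```

View pics/t.png

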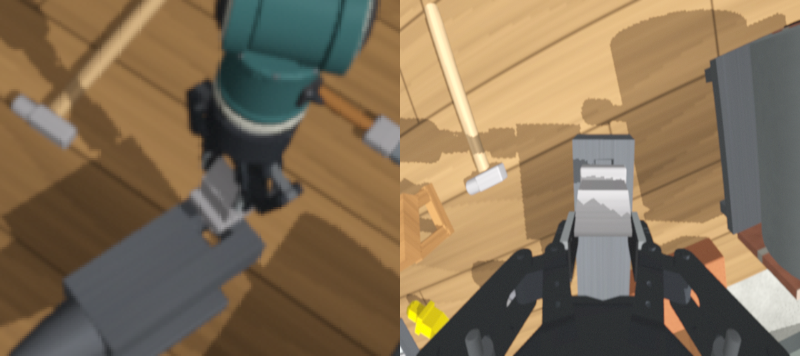

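Run:
```python
from h import *
for z in(.25,.235,.207): plan([.5908,.2689,z],np.pi/2-.3217)
```

```text
t=11.58 pos [0.5882 0.2701 0.2759] shift [-0.011 -0.001  0.104] yaw_y 1.250 turn 0.0005 (other -1.9995) j7 0.839
t=11.58 pos [0.5882 0.2701 0.2759] shift [-0.012 -0.001  0.164] yaw_y 1.250 turn 0.0005 (other -1.9995) j7 0.839
t=11.58 pos [0.5882 0.2701 0.2759] shift [-0.012 -0.001  0.276] yaw_y 1.250 turn 0.0005 (other -1.9995) j7 0.839
```

```bash
python3 tilt.py
python3 - <<'E'
from meas import *
p,d,m=cam('wrist'); P,ok=cloud(p,d,m); anvil(P,ok)
E
```

```text
11.5833 [0.58822137 0.27014161 0.27590363] [-0.52740671  0.40226279 -7.19871271] [-0.03127018  0.00766509  0.00534034]
scene block 80 x [-0.013  -0.0115 -0.0005] y [-0.0216  0.0028  0.0224] z [0.0304 0.0383 0.0471]
   slope dx/dz -0.026
scene shoulder 197 x [-0.0226 -0.0162  0.0159] y [-0.0221  0.0063  0.0245] z [0.046  0.054  0.0661]
top shoulder 130 x [-0.0145  0.0211  0.0273] y [-0.0259 -0.0142  0.0209] z [0.0496 0.0549 0.0643]
wrist block 555 x [0.0174 0.018  0.0186] y [-0.0207  0.0007  0.0215] z [0.0304 0.0386 0.0477]
   slope dx/dz -0.025
wrist shoulder 1453 x [0.0171 0.0217 0.0262] y [-0.0226  0.0007  0.0233] z [0.0458 0.0529 0.063 ]
anvil rect ((0.6491389274597168, 0.24965429306030273), (0.09102374315261841, 0.19893386960029602), 71.56782531738281) 9169 z 0.1417526106498338
```

Emit:
move_arm --motion '[{"grip": 0.3,"delta_pos": [-0.008,0,0.04],"turn": 0},{"grip": 0.3,"delta_pos": [-0.008,0,0.08],"turn": 0},{"grip": 0.3,"delta_pos": [-0.008,0,0.11],"turn": 0},{"grip": 0.3,"delta_pos": [-0.008,0,0.13],"turn": 0},{"grip": 0.3,"delta_pos": [-0.008,0,0.15],"turn": 0},{"grip": 0.3,"delta_pos": [-0.008,0,0.165],"turn": 0},{"grip": 0.3,"delta_pos": [-0.008,0,0.165],"turn": 0},{"grip": 0.3,"delta_pos": [-0.008,0,0.165],"turn": 0}]'

```text
clock: 12.45
ee_pos: [0.5906, 0.2694, 0.2351]
tool_rot: [-0.001, 0.16, 0.987, -0.0]
ft_force: [-1.4, 0.6, -7.8]
gripper_width: 0.0432
gripper_force: 44.2
```

Run:
```python
from h import *
s=status.read_state(); print(s['ft_force'],rot(s['tool_rot']).T@s['wrist_torque'])
for z in(.235,.207): plan([.590,.2692,z],np.pi/2-.3217)
```

```text
[-1.44608322  0.57641216 -7.8161561 ] [ 0.07607749  0.46417626 -0.02176498]
t=12.45 pos [0.5906 0.2694 0.2351] shift [ 0.002 -0.001  0.   ] yaw_y 1.249 turn 0.0002 (other -1.9998) j7 0.848
t=12.45 pos [0.5906 0.2694 0.2351] shift [ 0.002 -0.001  0.112] yaw_y 1.249 turn 0.0002 (other -1.9998) j7 0.848
```

Emit:
move_arm --motion '[{"grip": 0.3,"delta_pos": [0.004,0,0.0],"turn": 0},{"grip": 0.3,"delta_pos": [0.004,0,0.02],"turn": 0},{"grip": 0.3,"delta_pos": [0.004,0,0.04],"turn": 0},{"grip": 0.3,"delta_pos": [0.004,0,0.06],"turn": 0},{"grip": 0.3,"delta_pos": [0.004,0,0.08],"turn": 0},{"grip": 0.3,"delta_pos": [0.004,0,0.08],"turn": 0},{"grip": 0.3,"delta_pos": [0.004,0,0.08],"turn": 0}]'

```text
clock: 13.03
ee_pos: [0.5901, 0.2691, 0.2148]
tool_rot: [-0.0, 0.16, 0.987, -0.0]
ft_force: [-0.3, -0.1, -7.3]
gripper_width: 0.0426
gripper_force: 44.3
```

Run:
```python
from h import *
s=status.read_state(); M=rot(s['tool_rot']); print(M.T@s['ft_force'],M.T@s['wrist_torque'])
for z in(.235,.207): plan([.590,.2692,z],np.pi/2-.3217)
```

```text
[ 0.22469554 -0.19860235  7.28741265] [0.03119646 0.15114546 0.00621   ]
t=13.03 pos [0.5901 0.2691 0.2148] shift [ 0.     0.    -0.081] yaw_y 1.249 turn -0.0001 (other 1.9999) j7 0.850
t=13.03 pos [0.5901 0.2691 0.2148] shift [0.    0.    0.031] yaw_y 1.249 turn -0.0001 (other 1.9999) j7 0.850
```

Sliding in freely. Now I'll lower gently to shoulder contact and then release.

Emit:
move_arm --motion '[{"grip": 0.3,"delta_pos": [0,0,0.012],"turn": 0},{"grip": 0.3,"delta_pos": [0,0,0.022],"turn": 0},{"grip": 0.3,"delta_pos": [0,0,0.03],"turn": 0},{"grip": 0.3,"delta_pos": [0,0,0.03],"turn": 0},{"grip": 0.3,"delta_pos": [0,0,0.03],"turn": 0}]'

```text
clock: 13.45
ee_pos: [0.5905, 0.2696, 0.2089]
tool_rot: [0.001, 0.16, 0.987, 0.0]
ft_force: [-0.6, -0.0, -0.9]
gripper_width: 0.0431
gripper_force: 45.0
```

Emit:
move_arm --motion '[{"grip": 0.55,"delta_pos": [0,0,0],"turn": 0},{"grip": 0.6,"delta_pos": [0,0,0],"turn": 0},{"grip": 0.65,"delta_pos": [0,0,0],"turn": 0},{"grip": 0.7,"delta_pos": [0,0,0],"turn": 0},{"grip": 0.7,"delta_pos": [0,0,0],"turn": 0},{"grip": 0.7,"delta_pos": [0,0,0],"turn": 0},{"grip": 0.7,"delta_pos": [0,0,0],"turn": 0}]'

```text
clock: 14.03
ee_pos: [0.5902, 0.2696, 0.2081]
tool_rot: [0.0, 0.16, 0.987, 0.0]
ft_force: [-0.3, 0.2, 0.6]
gripper_width: 0.0597
gripper_force: 0.0
```

Emit:
move_arm --motion '[{"grip": 0.7,"delta_pos": [0,0,-0.08],"turn": 0},{"grip": 0.7,"delta_pos": [0,0,-0.2],"turn": 0},{"grip": 0.7,"delta_pos": [0,0,-0.34],"turn": 0},{"grip": 0.7,"delta_pos": [0,0,-0.44],"turn": 0},{"grip": 0.7,"delta_pos": [0,0,-0.44],"turn": 0},{"grip": 0.7,"delta_pos": [0,0,-0.44],"turn": 0},{"grip": 0.7,"delta_pos": [0,0,-0.44],"turn": 0}]'

```text
clock: 14.62
ee_pos: [0.5896, 0.2694, 0.3173]
tool_rot: [-0.0, 0.16, 0.987, -0.0]
ft_force: [-1.4, 0.7, -0.0]
gripper_width: 0.0595
gripper_force: 0.0
```

Run:
```python
from meas import *
s=status.read_state(); print(s['clock'],s['ee_pos'],s['ft_force'])
H=np.array([.588,.2698,.14]); A=R.from_euler('z',-.3217).as_matrix()
for n in('wrist','scene'):
    p,d,m=cam(n,'end_'+n+'.png'); P,ok=cloud(p,d,m); L=(P-H)@A
    for nm,lo,hi in(('edge',.066,.08),('wedge/block',.02,.06),('shoulder',.007,.02),('anviltop',-.006,.006)):
        k=ok&(abs(L[...,0])<.034)&(abs(L[...,1])<.034)&(L[...,2]>lo)&(L[...,2]<hi); l=L[k]
        if len(l)>5: print(n,nm,len(l),np.percentile(l,[3,50,97],axis=0).round(4).tolist())
a=cv2.imread('pics/end_wrist.png')[150:350,200:440];b=cv2.imread('pics/end_scene.png')[220:320,330:450]
cv2.imwrite('pics/end.png',np.hstack([cv2.resize(a,(400,333),interpolation=3),cv2.resize(b,(400,333),interpolation=3)]))
```

```text
14.6167 [0.58963771 0.26940773 0.31727552] [-1.41283589  0.71974268 -0.04583968]
wrist edge 583 [[-0.0043, -0.02, 0.0663], [-0.0015, 0.0005, 0.0714], [0.004, 0.0213, 0.0747]]
wrist wedge/block 916 [[-0.0147, -0.0199, 0.0226], [-0.0116, 0.0005, 0.0491], [0.0134, 0.0214, 0.0593]]
wrist shoulder 518 [[-0.0236, -0.0217, 0.0098], [-0.0194, 0.0005, 0.0155], [-0.0145, 0.0227, 0.0176]]
wrist anviltop 1620 [[-0.0337, -0.0331, 0.0004], [-0.0169, -0.0026, 0.0017], [0.033, 0.0331, 0.003]]
scene edge 73 [[-0.0026, -0.0194, 0.0664], [0.0019, 0.0012, 0.0696], [0.0055, 0.0224, 0.0734]]
scene wedge/block 228 [[-0.0119, -0.0197, 0.0218], [0.0118, 0.0054, 0.0448], [0.0161, 0.0234, 0.0587]]
scene shoulder 140 [[-0.0181, -0.0212, 0.0089], [0.0182, 0.0085, 0.0134], [0.0251, 0.0249, 0.0188]]
scene anviltop 291 [[-0.0332, -0.0327, -0.0031], [0.0202, 0.015, -0.0003], [0.0334, 0.0334, 0.0035]]
```

View pics/end.png

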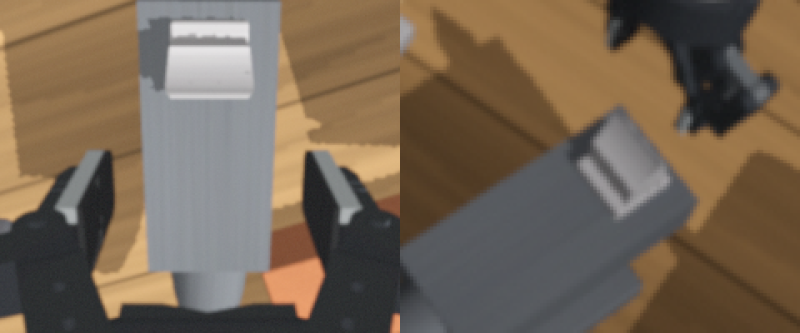

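The pictures show the tool upright with its shoulder flat on the anvil top: it measures about 13.8 mm above the surface, against a nominal 14 mm. The edge runs across the anvil, centred to within about 2 mm, and the gripper is clear.

```bash
python3 -c "
from h import *
print(env.job_done())"
```

```text
the job is handed in; nothing more can be done
None
```

The cut-off tool is in the anvil's square hole, upright and released, with its shoulder flat on the top and its edge square across; the job is handed in at about 15 s of the 45 s limit, but no verdict came back.

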